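# Jog the polishing wheel from its control console

## Task

On the grey control console, switch on the rocker by pressing down its raised far half, then push the square key fully in, then press the long bar key fully down and keep it held: the program finishes while still holding the bar key down. Use only the fingertips, leave the round mushroom stop button unpressed, and do not pick up or shift the two specimens and the loupe beside the console.

Things in the scene. Friction and masses are not known exactly. Their poses are not given: they have to be found in the camera images.
- console: Fixed grey console, 120 (x) x 330 (y) x 40 mm high. Origin: centre of its underside; x points to its far side, z up. Four black modules (96 x 70 mm, 4 mm thick) lie on it in a row along its y, 78 mm apart (y = -117, -39, 39, 117 mm); which is where varies; all have the console's yaw. Their caps are all white plastic and differ in shape only.
- rocker_far (a point): Point on top of the rocker's far half, 22 mm from the pivot; moves with it. The rocker is a V-shaped white paddle, 58 mm long along the console's x, 32 mm wide, pivoted at its middle about the console's y, 54 mm above the worktop. Off: near half level, far half raised 20 degrees, this point about 64 mm up. On: far half level, this point 57 mm up and 2 mm farther out; near half raised.
- rocker (a joint): Rocker angle, rad: 0 off, 0.349 fully on (far half pressed down to level). No spring: it takes about 2 to 3 N at the listed point and stays where it is left.
- square_top (a point): Centre of the top of the square key, a white cap 30 x 30 mm; 60 mm above the worktop when out, 52 mm when in. Pressed straight down.
- square_key (a joint): Square key, m: 0 out, 0.008 fully in. It takes about 3 N and stays in where it is left (latching, no spring).
- bar_top (a point): Centre of the top of the long bar key, a white cap 70 mm long along the console's x and 26 mm wide; 60 mm above the worktop when up, 52 mm when fully down. Pressed straight down.
- bar_key (a joint): Bar key, m: 0 up, 0.008 fully down. Spring return: 1.6 N to start, about 5 N fully down, jumps up when let go.
- stop_top (a point): Centre of the top of the mushroom stop button, a round white head 40 mm in diameter, top 70 mm above the worktop. To be left unpressed.
- stop_button (a joint): Stop button, m: 0 up, 0.006 fully pressed (spring return, 2.4 to 6 N).
- specimen_black: Loose black mounted specimen, a disc 30 mm in diameter, 21 mm high, on the worktop behind the console; origin at the centre of its underside.
- specimen_cream: Loose cream mounted specimen, a disc 26 mm in diameter, 16 mm high, on the worktop in front of the console; origin at the centre of its underside.
- loupe: Loose black loupe, 36 mm in diameter, 42 mm high, standing on the worktop behind the console; origin at the centre of its underside.

How it is judged:
On the way, in this order (a step that is already met when the one before it is completed fails the run):
1. the rocker is switched on (value of joint rocker above 0.27 rad), for 0.1 s.
2. the square key is pushed in (value of joint square_key above 0.006 m), for 0.1 s.
3. the bar key is pressed down (value of joint bar_key above 0.006 m), for 0.2 s.
At the end, for the whole second after the job is handed in: The rocker is on (over 0.27 of 0.349 rad), the square key is in (over 6 of 8 mm), the fingers hold the bar key down (over 6 of 8 mm, with more than 1 N), and the stop button is up (under 2 mm) (value of joint rocker above 0.27 rad and value of joint each of square_key, bar_key above 0.006 m and contact force between the fingers and bar_key above 1 N and value of joint stop_button below 0.002 m); the arm keeps its last pose, push and grip.
It fails at once if the square key is pushed in before the rocker is on (value of joint square_key above 0.003 m and value of joint rocker below 0.2 rad).
It fails at once if the bar key is pressed before the rocker is on and the square key is in (value of joint bar_key above 0.003 m and (value of joint rocker below 0.2 rad or value of joint square_key below 0.005 m)).
It fails at once if the mushroom stop button is pressed (value of joint stop_button above 0.002 m).
It fails at once if a specimen or the loupe is shifted by more than 15 mm or lifted (distance of any of specimen_black, specimen_cream, loupe from where it was at the start of the episode above 0.015 m).
It also fails if it takes over 32 s, if anything falls off the work surface, if the arm or the gripper's body presses on something with over 40 N, if the wrist force passes 120 N, or if a joint passes its speed limit or range.

## Robot

A 6-joint arm with a two-finger parallel gripper is mounted at the origin on a cart in front of the work surface, level with it; the furniture and walls round the work are solid. World frame = base frame: x ahead of the robot, y to its left, z up, the work surface at z = 0. Lengths are in m, angles in rad, forces in N, time in s.
With the tool pointing down it reaches from about 0.3 to 0.75 m from the base axis. Payload 8.5 kg.
Tool frame: the origin (TCP) lies at the very end of the fingers, on their centre line; the grasp point (between the pads) lies 19 mm behind it (env.pinch_z is the distance from the TCP to the grasp point, in m); y points along the fingers, x is the direction in which the jaws open and shut, and the axes are right-handed (so a half turn about y gives the same grasp; the last joint's range is limited). The gripper opens to 85 mm and grips with 20 to 120 N. Pads are 22 mm wide; open, the fingers measure 114 mm over their backs; the gripper's body (76 mm by 85 mm) begins 54 mm behind the grasp point. The pads swing forward as they close: fully open they stand 13 mm farther back than shut.
Start: joints at [1.055, 0.381, 1.297, -0, 1.464, -0.215], TCP at [0.163, 0.525, 0.231] pointing down, gripper open.
Joint ranges: [-3.11, 3.11], [-0.89, 2.33], [0.22, 2.48], [-1.42, 4.56], [0.17, 2.85], [-2.88, 2.88]. Speed limits (rad/s): [2.39, 2.39, 3.14, 3.14, 3.14, 3.14].

## Interface

Orientations are given as a unit quaternion [w, x, y, z].
In Python, from station import sensors, cams, env gives the robot as it stands. The module is installed in compiled form; this text tells all that it offers.
- The arm moves only by the tool servo_tool, never from a script. Its argument "plan" is a list of rows, each a list of 4 numbers: the shift along the tool's x, y, z in cm, then the turn about the tool's y in rad. A call has 1 to 20 rows; each row is the pose to reach, as a shift and turn from the pose commanded when the call began, along the tool's axes at that moment; what a row does not reach only later rows make up. A row lasts 1/8 s, in which the tool goes at most 62.5 mm and 10.7 degrees, less where a joint would pass 70% of its speed; a pose out of reach is approached as far as the arm can. A call with a gripper value outside its range is refused whole. "fingers" is the finger opening in cm, from 0 to 8.54, set as the call begins (left out, the last holds). The fingers move at their own pace and stop on an object; "grip_force" is the grip in N (left out, the last holds). Time passes only in rows, so rows that repeat a pose let the fingers close. It gives the time, the measured TCP pose, the force and the opening at its end, in the units of the state.
- sensors.get_state(): the state, without advancing time (a new reading comes with each control period).
- cams.camera(name): name is "side" or "top" or "wrist"; returns (picture, depth): 480x640x3 uint8, red, green, blue; 480x640 float32, m along the optical axis (not along the pixel's ray), 0 where there is no reading.
- cams.camera_params(name): a dict with "fx", "fy", "cx", "cy" (pixels), "xyz" and "rotation" of the camera in the world; the wrist camera has in their place "T_tool_cam" (4x4, takes a point from camera to tool coordinates, whose origin is the TCP and whose axes are the tool frame's). Camera axes: x right, y up, looking along -z (the intrinsics and any distortion apply to the point x, -y, -z); pixel columns grow to the right and rows downward; lengths in m; the calibration is good to about 2 mm. A picture is of the moment at which its call begins: read the wrist's pose just before it. camera_params takes no time and is no camera call.
- env.close_job(): hands the job in, once; it reports no verdict.
The state is a dict: "time": time; "joints": joint angles; "dq": joint speeds; "effort": joint torques, N m; "tcp_pos": TCP position; "orientation": TCP orientation; "force": force on the tool from outside, world axes, zero at the start; "torque": the same for the moment, N m; "opening": finger opening in m.
Only numpy, scipy, OpenCV 4.12 (cv2) and the standard library are available. Lean on these libraries where they do the work, as an engineer would, in place of code of your own. Each camera call takes 0.05 s, during which the arm holds its last target. There are 200 camera calls.

## Working session

There is one attempt and no reset: what is moved stays moved. The work goes in short steps, Python scripts to look and compute and a tool call to move; the robot and the scene stay as the last step left them, time stands still between calls to the robot, and variables do not carry over. Pictures are saved under pics/ and viewed, about 8 in all and at most 12, crops included, and the job is handed in when it is done.

Besides the shell and the picture viewer there is one more tool, called after ">>>" as name([rows], argument=value, ...), one row to a line, values as JSON. servo_tool: Moves the arm, as the interface text tells. Its arguments: {"type":"object","properties":{"plan":{"type":"array","items":{"type":"array","items":{"type":"number"}}},"fingers":{"type":"number"},"grip_force":{"type":"number"}},"required":["plan"]}

```bash
mkdir -p pics; cat > h.py <<'E'
import numpy as np,cv2
from station import sensors,cams,env
from scipy.spatial.transform import Rotation as R
def cloud(name):
    s=sensors.get_state(); im,d=cams.camera(name); p=cams.camera_params(name)
    v,u=np.mgrid[:480,:640]
    c=np.stack([(u-p['cx'])/p['fx']*d,-(v-p['cy'])/p['fy']*d,-d],-1)
    if 'T_tool_cam' in p:
        T=np.array(p['T_tool_cam']); c=c@T[:3,:3].T+T[:3,3]
        q=s['orientation']; M=R.from_quat([q[1],q[2],q[3],q[0]]).as_matrix(); w=c@M.T+s['tcp_pos']
    else:
        r=np.array(p['rotation'])
        if r.shape!=(3,3): r=R.from_quat([r[1],r[2],r[3],r[0]]).as_matrix()
        w=c@r.T+p['xyz']
    w[d==0]=np.nan
    return im,w
E
python3 - <<'E'
from h import *
print(sensors.get_state())
for n in('top','side'):
    print({k:v for k,v in cams.camera_params(n).items()})
    im,w=cloud(n); cv2.imwrite(f'pics/{n}.png',im[:,:,::-1]); np.savez(n,im=im,w=w)
E
```

```text
{'time': 0.0, 'joints': array([ 1.05468106e+00,  3.81216073e-01,  1.29826298e+00,  1.19473829e-05,
        1.46360710e+00, -2.15283250e-01]), 'dq': array([ 1.12405876e-06, -5.08679289e-04,  1.76111113e-04, -5.27285747e-04,
       -9.67726983e-04,  1.18338018e-03]), 'effort': array([ 1.18235323e-03, -4.48466456e+01, -2.31281179e+01, -1.36752988e-04,
        4.75453504e-03,  1.78677493e-05]), 'tcp_pos': array([0.16281538, 0.52504129, 0.23070025]), 'orientation': array([-0.56906792,  0.56949058,  0.41894528, -0.41991312]), 'force': array([-0.30475488,  0.5037602 , -0.89286013]), 'torque': array([-0.01224888,  0.0002376 , -0.0324723 ]), 'opening': 0.0852910732873989}
{'fx': 439.2773360123921, 'fy': 439.2773360123921, 'cx': 326.50551708812185, 'cy': 247.9713864554466, 'xyz': array([0.50719258, 0.03627789, 0.92350942]), 'rotation': array([ 0.71127695,  0.0239974 , -0.01876891, -0.70225134])}
{'fx': 474.8142506466322, 'fy': 474.8142506466322, 'cx': 316.46534924939067, 'cy': 244.09887744644857, 'xyz': array([0.52061185, 0.80089577, 0.47929077]), 'rotation': array([-0.03189583, -0.00436974,  0.52639712,  0.84962911])}
```

View pics/top.png

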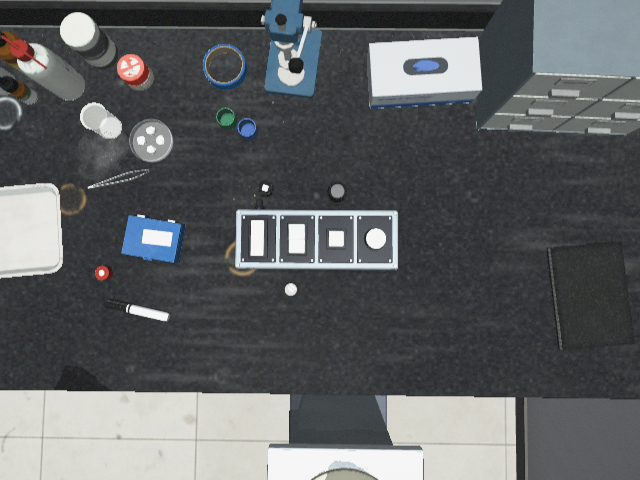

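The top view shows the console at about (317,240). From left to right (+y to −y) the modules are bar (257,238), rocker (297,239), square (336,239) and round stop (376,239). The specimens and loupe are near (291,290), (337,191) and (265,188).

```bash
python3 - <<'E'
from h import *
z=np.load('top.npz'); im,w=z['im'],z['w']
sub=np.zeros((480,640),bool); sub[205:275,232:402]=1
white=(im.min(2)>200)&sub&(w[...,2]>.045)
n,l,st,c=cv2.connectedComponentsWithStats(white.astype(np.uint8))
for i in range(1,n):
    if st[i,4]>60:
        p=w[l==i]; print(st[i],np.nanmean(p,0).round(4),np.nanmin(p,0).round(3),np.nanmax(p,0).round(3))
con=sub&(w[...,2]>.03)&(w[...,2]<.075)
p=w[con][:,:2]; r=cv2.minAreaRect((p*1000).astype(np.float32)); print(r, cv2.boxPoints(r))
for u,v in((291,290),(337,191),(265,188),(450,350)): print(w[v,u])
z=np.load('side.npz'); im,w=z['im'],z['w']
m=(im.min(2)>190)&(w[...,2]>.045)&(w[...,2]<.08)&(abs(w[...,0]-.52)<.08)&(abs(w[...,1]-.05)<.18)
n,l,st,c=cv2.connectedComponentsWithStats(m.astype(np.uint8))
for i in range(1,n):
    if st[i,4]>60:
        p=w[l==i]; print('side',st[i],np.nanmean(p,0).round(4),np.nanmin(p,0).round(3),np.nanmax(p,0).round(3))
q=sensors.get_state()['orientation'];print(R.from_quat([q[1],q[2],q[3],q[0]]).as_matrix().round(3))
E
```

```text
[251 220  13  36 455] [0.5786 0.1806 0.0607] [0.544 0.168 0.048] [0.614 0.194 0.065]
[289 224  16  29 462] [0.5783 0.1025 0.0605] [0.551 0.087 0.054] [0.606 0.117 0.071]
[366 228  20  21 311] [ 0.5792 -0.0524  0.0696] [ 0.561 -0.071  0.05 ] [ 0.599 -0.034  0.075]
[329 231  15  15 222] [0.5793 0.0246 0.0607] [0.565 0.011 0.057] [0.593 0.039 0.064]
((583.6082763671875, 64.93830871582031), (328.40264892578125, 127.58491516113281), 89.90863037109375) [[519.5541  -99.16109]
 [647.1388  -99.36455]
 [647.6625  229.0377 ]
 [520.07776 229.24117]]
[0.4745976  0.11510298 0.01854016]
[0.67684129 0.02335485 0.03987939]
[0.68488466 0.17260325 0.02167934]
[ 3.54393464e-01 -2.15311601e-01 -1.71731429e-04]
side [298 234  20  13 188] [ 0.5771 -0.0455  0.0664] [ 0.559 -0.067  0.052] [ 0.597 -0.031  0.071]
side [296 255  18  13 192] [0.5773 0.0291 0.0573] [ 0.562 -0.02   0.045] [0.595 0.042 0.062]
side [287 273  32  17 354] [0.5742 0.1055 0.0585] [0.548 0.084 0.049] [0.6   0.122 0.067]
side [282 302  38  16 517] [0.5708 0.1855 0.058 ] [0.542 0.166 0.05 ] [0.6   0.196 0.062]
[[ 0.296 -0.001 -0.955]
 [ 0.955 -0.001  0.296]
 [-0.001 -1.     0.   ]]
```

View pics/side.png

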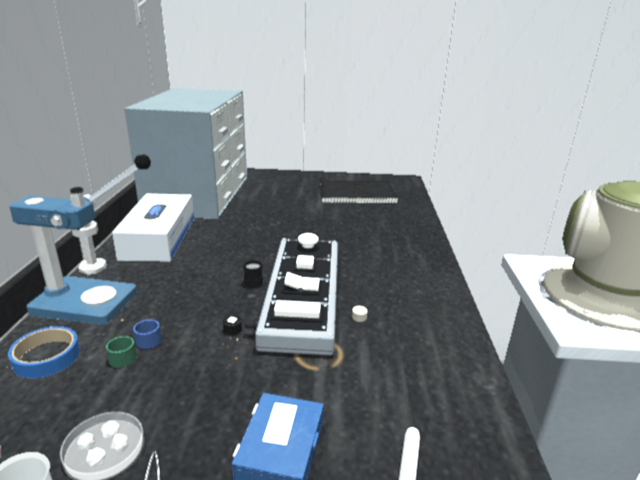

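The side view agrees with the top view on order and heights: bar (297,310), rocker (302,283), square (305,262), stop (308,241). Next I close the fingers, align the yaw and go above the rocker's far half.

>>> servo_tool([
  [-5.4,2,-10.8,-0.1],
  [-10.9,4,-21.6,-0.2],
  [-16.3,6,-32.4,-0.3],
  [-21.8,8,-43.2,-0.3],
  [-27.2,9,-54.2,-0.3],
  [-27.2,9,-54.2,-0.3],
  [-27.2,9,-54.2,-0.3],
  [-27.2,9,-54.2,-0.3],
  [-27.2,9,-54.2,-0.3],
  [-27.2,9,-54.2,-0.3],
  [-27.2,9,-54.2,-0.3],
  [-27.2,9,-54.2,-0.3],
  [-27.2,9,-54.2,-0.3],
  [-27.2,9,-54.2,-0.3],
  [-27.2,9,-54.2,-0.3],
], fingers=0, grip_force=40)

```text
time: 1.98
tcp_pos: [0.5998, 0.1054, 0.1416]
orientation: [-0.5, 0.5, 0.5, -0.5]
force: [0.5, -0.5, 0.4]
opening: 0.0001
```

```bash
python3 - <<'E'
from h import *
for n in('wrist','top'):
    im,w=cloud(n); cv2.imwrite(f'pics/{n}2.png',im[:,:,::-1])
    white=(im.min(2)>170)&(w[...,2]>.048)&(w[...,2]<.08)&(abs(w[...,0]-.578)<.06)&(abs(w[...,1]-.065)<.17)
    k,l,st,c=cv2.connectedComponentsWithStats(white.astype(np.uint8))
    for i in range(1,k):
        if st[i,4]>60:
            p=w[l==i]; print(n,st[i],np.nanmean(p,0).round(4),np.nanpercentile(p,1,axis=0).round(3),np.nanpercentile(p,99,axis=0).round(3))
E
```

```text
wrist [ 416  151   51  114 4730] [0.5749 0.1808 0.0607] [0.542 0.169 0.059] [0.609 0.193 0.062]
wrist [ 286  162   53   47 2385] [0.5613 0.1032 0.0579] [0.548 0.088 0.056] [0.575 0.118 0.059]
wrist [  14  179   68   67 3476] [ 0.5757 -0.0498  0.0695] [ 0.558 -0.069  0.065] [ 0.595 -0.034  0.072]
wrist [ 157  185   54   50 2487] [0.576  0.0256 0.0598] [0.561 0.006 0.049] [0.594 0.04  0.062]
wrist [ 287  210   53   46 2395] [0.5896 0.1035 0.0627] [0.577 0.088 0.056] [0.603 0.119 0.068]
top [366 228  20  21 319] [ 0.5794 -0.0524  0.0697] [ 0.561 -0.071  0.052] [ 0.598 -0.034  0.074]
top [251 231  13  24 290] [0.5687 0.181  0.061 ] [0.546 0.169 0.058] [0.591 0.192 0.064]
top [329 231  15  16 230] [0.5789 0.0245 0.0603] [0.564 0.011 0.051] [0.593 0.038 0.065]
top [289 232  15  20 246] [0.5694 0.103  0.0586] [0.553 0.089 0.055] [0.589 0.117 0.063]
```

View pics/wrist2.png

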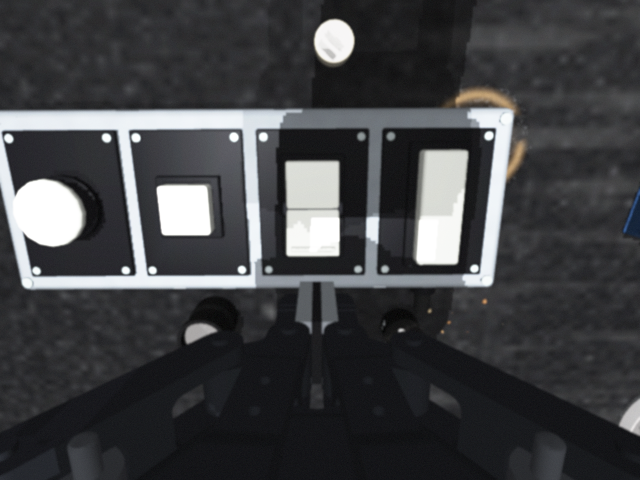

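The wrist view shows the rocker at (313,210), fold at (313,208), far half toward the gripper; square at (185,210), bar at (442,205), stop at (50,212). The closed fingers are lined up with the rocker's far half. Now I press it.

>>> servo_tool([
  [-0.2,4,0.2,0],
  [-0.2,7,0.2,0],
  [-0.2,7.5,0.2,0],
  [-0.2,7.8,0.2,0],
  [-0.2,8.1,0.2,0],
  [-0.2,8.3,0.2,0],
  [-0.2,8.4,0.2,0],
  [-0.2,8.4,0.2,0],
])

```text
time: 3.08
tcp_pos: [0.5982, 0.1029, 0.0575]
orientation: [-0.5, 0.5, 0.5, -0.5]
force: [1.2, -0.5, 1.1]
opening: 0.0004
```

>>> servo_tool([
  [0,0.08,0,0],
  [0,0.15,0,0],
  [0,0.15,0,0],
])

```text
time: 3.45
tcp_pos: [0.5982, 0.1029, 0.057]
orientation: [-0.5, 0.501, 0.5, -0.5]
force: [-0.2, -0.5, 11.1]
opening: 0.0001
```

Force rose to 11 N at 57 mm, which is the level end stop. I lift, go above the square key, and look.

>>> servo_tool([
  [0,-3,0,0],
  [0,-6,0,0],
  [-4,-6,1,0],
  [-7.75,-6,2.1,0],
  [-7.75,-6,2.1,0],
  [-7.75,-6,2.1,0],
])

```text
time: 4.2
tcp_pos: [0.5768, 0.0259, 0.1156]
orientation: [0.501, -0.5, -0.5, 0.5]
force: [0.9, -0.1, -0.5]
opening: -0.0001
```

```bash
python3 - <<'E'
from h import *
im,w=cloud('wrist'); cv2.imwrite('pics/wrist3.png',im[:,:,::-1])
print(sensors.get_state()['tcp_pos'])
white=(im.min(2)>150)&(w[...,2]>.048)&(w[...,2]<.08)&(abs(w[...,0]-.578)<.06)&(abs(w[...,1]-.065)<.17)
k,l,st,c=cv2.connectedComponentsWithStats(white.astype(np.uint8))
for i in range(1,k):
    if st[i,4]>60:
        p=w[l==i]; print(st[i],np.nanmean(p,0).round(4),np.nanpercentile(p,1,axis=0).round(3),np.nanpercentile(p,99,axis=0).round(3))
E
```

```text
[0.57692942 0.02623134 0.11560893]
[ 562  195   70  121 5861] [0.5735 0.18   0.0606] [0.541 0.168 0.058] [0.609 0.193 0.062]
[ 422  213   73   93 5335] [0.576  0.1029 0.0604] [0.549 0.088 0.056] [0.605 0.119 0.067]
[ 134  228   74   71 4019] [ 0.5751 -0.0509  0.0695] [ 0.558 -0.07   0.065] [ 0.594 -0.034  0.072]
[ 288  232   55   54 2601] [0.575  0.0253 0.0601] [0.562 0.011 0.057] [0.59  0.04  0.062]
```

View pics/wrist3.png

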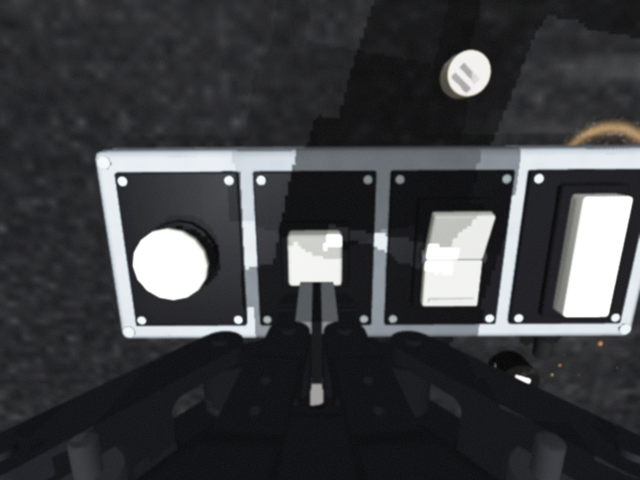

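The rocker at (458,258) is now on, with its near half raised. The fingers are over the square key (315,257). I press it.

>>> servo_tool([
  [0,3,0,0],
  [0,5,0,0],
  [0,5.5,0,0],
  [0,5.8,0,0],
  [0,6.1,0,0],
  [0,6.3,0,0],
  [0,6.4,0,0],
  [0,6.45,0,0],
  [0,6.45,0,0],
])

```text
time: 5.38
tcp_pos: [0.5774, 0.0254, 0.052]
orientation: [-0.5, 0.501, 0.5, -0.499]
force: [-0.2, 1.5, 7.6]
opening: 0.0002
```

The key is at its stop (52 mm, 7.6 N). I lift over the rocker and go above the bar.

>>> servo_tool([
  [0,-3,0,0],
  [0,-6,0,0],
  [5,-6,0.2,0],
  [10,-6,0.2,0],
  [15.5,-6,0.2,0],
  [15.5,-6,0.2,0],
  [15.5,-6,0.2,0],
])

```text
time: 6.25
tcp_pos: [0.575, 0.18, 0.111]
orientation: [-0.5, 0.5, 0.5, -0.5]
force: [1.1, 0.1, -0.2]
opening: -0.0
```

```bash
python3 - <<'E'
from h import *
print(sensors.get_state()['tcp_pos'])
for n in('wrist','top'):
  im,w=cloud(n); cv2.imwrite(f'pics/{n}4.png',im[:,:,::-1])
  white=(im.min(2)>150)&(w[...,2]>.048)&(w[...,2]<.08)&(abs(w[...,0]-.578)<.06)&(abs(w[...,1]-.065)<.17)
  k,l,st,c=cv2.connectedComponentsWithStats(white.astype(np.uint8))
  for i in range(1,k):
    if st[i,4]>60:
        p=w[l==i]; print(n,st[i],np.nanmedian(p,0).round(4),np.nanpercentile(p,1,axis=0).round(3),np.nanpercentile(p,99,axis=0).round(3))
E
```

```text
[0.57500461 0.17996617 0.11103526]
wrist [ 294  201   49   92 3913] [0.5628 0.1812 0.0607] [0.541 0.169 0.059] [0.59  0.194 0.062]
wrist [ 135  217   76   95 5612] [0.5751 0.1039 0.0589] [0.549 0.088 0.056] [0.604 0.119 0.068]
wrist [  11  235   63   52 2772] [0.5758 0.0262 0.0526] [0.562 0.009 0.049] [0.592 0.04  0.054]
top [288 223  17  29 456] [0.5802 0.1031 0.0598] [0.552 0.087 0.055] [0.608 0.118 0.069]
top [366 228  20  21 324] [ 0.5795 -0.0529  0.0699] [ 0.561 -0.071  0.05 ] [ 0.599 -0.034  0.074]
top [329 231  15  16 236] [0.5796 0.0245 0.0529] [0.564 0.01  0.049] [0.594 0.038 0.056]
```

View pics/wrist4.png

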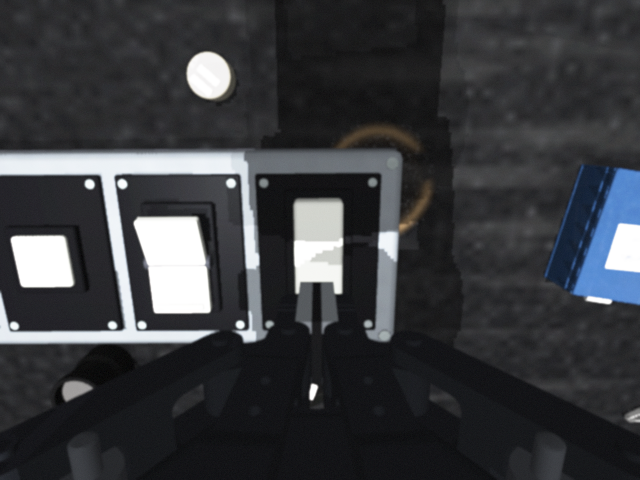

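The square key (42,261) is in at 52.6 mm, the rocker (175,265) is on, and the fingers are over the bar (318,245). I press it and hold.

>>> servo_tool([
  [0.1,3,0,0],
  [0.1,4.5,0,0],
  [0.1,5,0,0],
  [0.1,5.3,0,0],
  [0.1,5.6,0,0],
  [0.1,5.8,0,0],
  [0.1,5.95,0,0],
  [0.1,6.0,0,0],
  [0.1,6.0,0,0],
  [0.1,6.0,0,0],
  [0.1,6.0,0,0],
])

```text
time: 7.72
tcp_pos: [0.5755, 0.1813, 0.052]
orientation: [-0.5, 0.501, 0.5, -0.5]
force: [-1.4, -2.6, 6.3]
opening: -0.0002
```

>>> servo_tool([
  [0,0.05,0,0],
  [0,0.05,0,0],
  [0,0.05,0,0],
  [0,0.05,0,0],
])

```text
time: 8.22
tcp_pos: [0.5756, 0.1813, 0.052]
orientation: [-0.5, 0.501, 0.5, -0.499]
force: [-2.6, -3.1, 9.8]
opening: 0.0001
```

```bash
python3 - <<'E'
from h import *
im,w=cloud('side'); cv2.imwrite('pics/side5.png',im[:,:,::-1])
im,w=cloud('top')
for n,u,v in(('rock far',296,230),('sq',336,239),('stop',376,239)): print(n,np.nanmedian(w[v-2:v+3,u-2:u+3].reshape(-1,3),0).round(4))
s=sensors.get_state();print(s['time'],s['tcp_pos'],s['force'])
E
```

```text
rock far [0.5945 0.104  0.0573]
sq [0.578  0.0244 0.0531]
stop [ 0.5775 -0.0532  0.0704]
8.325 [0.57555712 0.18128078 0.05197558] [-1.67463409 -3.77999696 10.49343165]
```

View pics/side5.png

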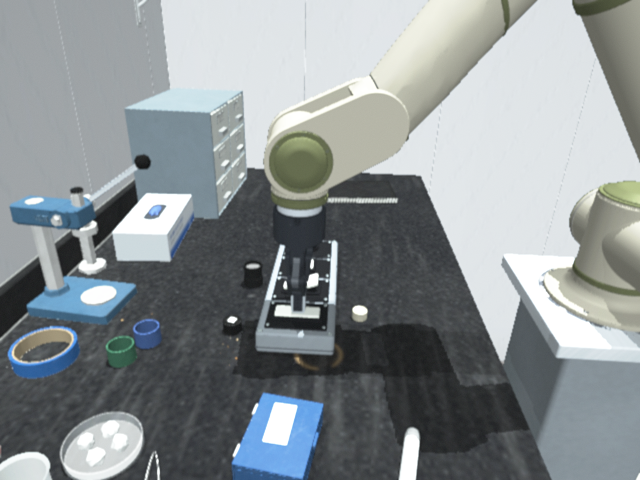

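The side view shows the fingertips holding the bar (297,312) down. The loose parts at (253,273), (232,325) and (360,314) have not moved. I hand in.

```bash
python3 -c "
from station import env
print(env.close_job())"
```

```text
the job is handed in; nothing more can be done
None
```

I switched the rocker on, pushed the square key in, and pressed the bar key down, in that order and with closed fingertips. I handed the job in at about 8.3 s with the bar still held; no verdict was reported.

None of the last checks failed or disagreed:
- **Rocker:** the far half measured 57.3 mm, which is level and on.
- **Square key:** the top measured 53.1 mm from the top camera and 52.6 mm from the wrist camera. The fingertip reading was 52.0 mm at the press, so it is in.
- **Bar key:** the fingertips are at 52.0 mm with about 10 N on them.
- **Stop button:** the top measured 70.4 mm, so it is unpressed.
- **Specimens and loupe:** they look unmoved in the last side picture; I did not measure them again.

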